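# Clear the drain board, run it out over the sink tray to the pointer and hold it there

## Robot

A 6-joint arm with a two-finger parallel gripper is mounted at the origin on the work surface. World frame = base frame: x ahead of the robot, y to its left, z up, the work surface at z = 0. Lengths are in mm, angles in rad, forces in N, time in s.
With the tool pointing down it reaches from about 350 to 975 mm from the base axis. Payload 7.1 kg.
Tool frame: the origin (TCP) lies between the finger pads, 19 mm behind the fingertips; this is the grasp point; z points along the fingers, x is the direction in which the jaws open and shut, and the axes are right-handed (so a half turn about z gives the same grasp; the last joint's range is limited). The gripper opens to 88 mm and grips with 3 to 60 N. Pads are 20 mm wide; open, the fingers measure 115 mm over their backs; the gripper's body (75 mm by 178 mm) begins 61 mm behind the grasp point.
Start: joints at [1.159, 0.423, 1.63, -0, 1.089, -0.019], TCP at [239.203, 577.397, 241.375] pointing down, gripper open.
Joint ranges: [-3, 3], [-0.9, 2.11], [0.09, 2.58], [-1.31, 4.45], [0.11, 2.69], [-2.54, 2.54]. Speed limits (rad/s): [2.39, 2.39, 3.01, 3.14, 3.14, 3.14].

## Interface

Orientations are given as a rotation vector (axis times angle).
In Python, from workcell import get_obs, viewer, ctrl, masks_of gives the robot as it stands. The module is installed in compiled form; this text tells all that it offers.
- The arm moves only by the shell command python3 -m inch 'ROWS'. ROWS is JSON, a list of rows, each an object of numbers: "tx", "ty", "tz": the shift along the tool's x, y, z in cm; "ax", "ay", "az": the turn, a rotation vector about the tool's x, y, z in degrees; "jaw": the opening, from 0 (shut) to 1 (fully open). In form: [{"tx": .., "ty": .., "tz": .., "ax": .., "ay": .., "az": .., "jaw": ..}, ...]. A call has 1 to 12 rows; each row shifts and turns the commanded pose from where the row before left it, along the tool's axes as they then stand; what a row does not reach is not made up. A row lasts 1/8 s, in which the tool goes at most 62.5 mm and 10.7 degrees, less where a joint would pass 70% of its speed; a pose out of reach is approached as far as the arm can. A call is refused whole if a number of a shift passes 6.25 or a number of a turn 10.7, either way. A call with a gripper value outside its range is refused whole. The fingers move at their own pace and stop on an object; the grip force is fixed at half the most. Time passes only in rows, so rows that do not move let the fingers close. It gives the time, the measured TCP pose, the force and the opening at its end, in the units of the state.
- get_obs(): the state, without advancing time (a new reading comes with each control period).
- viewer.get_image(name): name is "scene" or "top"; returns (picture, depth): 420x560x3 uint8, red, green, blue; 420x560 float32, mm along the optical axis (not along the pixel's ray), 0 where there is no reading.
- viewer.get_calibration(name): a dict with "fx", "fy", "cx", "cy" (pixels), "rvec" (rotation vector, rad) and "tvec" (3), from world to camera coordinates, as OpenCV has them. Camera axes: x right, y down, z forward; pixel columns grow to the right and rows downward; lengths in mm; the calibration is good to about 2 mm. A picture is of the moment at which its call begins. get_calibration takes no time and is no camera call.
- ctrl.close_job(): hands the job in, once; it reports no verdict.
Trained networks look in the newest picture that a camera, given by its name, has taken for a name from the list of things; names that differ only in an ending like _2 or _b are one class to them, and where a whole thing is asked for, a point or a joint stands for the part that bears it (a point fixed in the world has none). Each returns a list of dicts, best first, with "score" (0 to 1); they miss things now and then, are a little off and sometimes report something else, mostly with a low value. They report only what shows in the picture. A call takes as long as a camera call.
- masks_of(camera, thing): "pixels" (420x560 bool, what is visible of it) and "location" ([column, row] in pixels, amid what is visible of it).
The state is a dict: "t": time; "qpos": joint angles; "qvel": joint speeds; "joint_torque": joint torques, N m; "ee_pos": TCP position; "orientation": TCP orientation; "ft_force": force on the tool from outside, world axes, zero at the start; "moment": the same for the moment, N m; "width": finger opening in mm.
Only numpy, scipy, OpenCV 4.12 (cv2) and the standard library are available. Lean on these libraries where they do the work, as an engineer would, in place of code of your own. Each camera call takes 0.05 s, during which the arm holds its last target. There are 200 camera calls.

## Task

Wipe the four loose vial caps off the grey drain board into the steel sink tray with the scraper block - not with your fingers - and stand the scraper back on the bench. Then slide the board straight out over the tray, flat on its ledge, until its outer end is level with the pointer on the tray's rim; out there it tips by itself, so finish with the gripper still holding it flat on the ledge - do not let go or let it tip. Leave the vials, beaker and jar standing where they are.

Things in the scene. Friction and masses are not known exactly. Their poses are not given: they have to be found in the camera images.
- ledge: Fixed white raised ledge (low bench riser), 140 x 270 mm, its flat top 60 mm above the bench. Origin: centre of its underside, at bench level. Its y axis runs along the slide; the outer edge, towards the sink tray, is at y = -135 mm. Its yaw varies by up to about 0.15 rad.
- basin: Fixed open steel sink tray beyond the ledge's outer edge, 240 (x) x 280 (y) x 45 mm high, walls 6 mm, inner floor 6 mm above the bench, 3 mm from the ledge and in line with it. Origin: centre of its underside; axes parallel to the ledge's.
- board: Loose grey plastic drain board lying on the ledge, 110 wide (x) x 300 long (y) x 10 mm thick, 0.35 to 0.65 kg. Origin: centre of its underside; outer end at y = -150 mm. Rims 6 mm wide rise 7 mm above its top along both long sides (98 mm clear between); its ends are open. A grip rib stands near its inner end. At the start it is up to 0.05 rad askew and 6 mm off the ledge's middle.
- board_end (a point): Middle of the board's outer end, on its top face (board frame 0, -150, 10 mm): this must come level with the pointer. At the start it is 25 to 45 mm out over the tray; at the pointer the board's centre of mass is beyond the ledge's edge, so unheld it tips into the tray.
- board_grip (a point): Middle of the top of the board's upright grip rib (board frame 0, 115, 50 mm). The rib stands across the board: 60 mm wide (x), 18 mm thick (y), rising 40 mm above the board's top; pinch it from above across its 18 mm.
- pointer: Fixed steel clip on the tray's far (+x) long rim with a straight finger 5 mm thick pointing across the tray towards the board's path: the mark. Origin at bench level under the clip, axes parallel to the ledge's; the finger lies along x at y = 0, 175 to 200 mm out from the ledge's outer edge. The board is level with it when board_end has y = 0 in this frame.
- pointer_tip (a point): Tip of the pointer's finger, at its top, 76 mm above the bench and about 70 mm to the +x side of the ledge's middle line, so the board (55 mm half width) passes it with 15 mm to spare.
- scraper: Loose scraper block standing on the bench at the far (+x) side of the ledge, 0.18 kg: black foot 80 (x) x 34 (y) x 22 mm high, and above it a wooden grip 44 (x) x 22 (y) mm up to 78 mm above its underside. Origin: centre of its underside. Take the grip across its 22 mm, from above; a TCP 55 mm above its underside keeps the fingertips well above foot and caps.
- cap0: Loose white vial cap, 22 mm across, 12 mm high, 12 g, lying on the drain board between its outer end and the rib (centre at least 90 mm from the rib's middle). Origin: centre of its underside.
- cap1: Loose white vial cap, 22 mm across, 12 mm high, 12 g, lying on the drain board between its outer end and the rib (centre at least 90 mm from the rib's middle). Origin: centre of its underside.
- cap2: Loose white vial cap, 22 mm across, 12 mm high, 12 g, lying on the drain board between its outer end and the rib (centre at least 90 mm from the rib's middle). Origin: centre of its underside.
- cap3: Loose white vial cap, 22 mm across, 12 mm high, 12 g, lying on the drain board between its outer end and the rib (centre at least 90 mm from the rib's middle). Origin: centre of its underside.
- vial_a: Bystander: capped sample vial, 30 mm across, 58 mm high, standing on the bench on the robot's side of the ledge. Origin: centre of its underside.
- vial_b: Bystander: capped sample vial, 30 mm across, 58 mm high, standing on the bench on the robot's side of the ledge. Origin: centre of its underside.
- vial_c: Bystander: capped sample vial, 30 mm across, 58 mm high, standing on the bench off the ledge's far inner corner. Origin: centre of its underside.
- beaker: Bystander: open clear plastic cup, 68 mm across, 85 mm high, standing on the bench off the ledge's inner end. Origin: centre of its underside.
- jar: Bystander: amber jar, 70 mm across, 90 mm high, standing on the bench beside the tray, on its far (+x) side. Origin: centre of its underside.

How it is judged (in metres and radians):
On the way, in this order (a step that is already met when the one before it is completed fails the run):
1. the scraper block is picked up by the fingers (height (world z) of scraper above 0.03 m and contact force between the fingers and scraper above 1 N), for 0.2 s.
2. all four caps have been wiped into the sink tray, the board still drawn back on the ledge (its end at least 70 mm short of the pointer) (height (world z) of each of cap0, cap1, cap2, cap3 below 0.04 m and x of cap0 in the frame of basin between -0.117 and 0.117 m and y of cap0 in the frame of basin between -0.137 and 0.137 m and x of cap1 in the frame of basin between -0.117 and 0.117 m and y of cap1 in the frame of basin between -0.137 and 0.137 m and x of cap2 in the frame of basin between -0.117 and 0.117 m and y of cap2 in the frame of basin between -0.137 and 0.137 m and x of cap3 in the frame of basin between -0.117 and 0.117 m and y of cap3 in the frame of basin between -0.137 and 0.137 m and y of board_end in the frame of pointer above 0.07 m and height (world z) of scraper above 0.02 m), for 0.2 s.
3. the scraper stands on the bench again, released (height (world z) of scraper below 0.004 m and angle between scraper's own z axis and vertical below 0.1 rad and contact force between the fingers and scraper below 0.1 N and contact force between scraper and basin below 0.1 N), for 0.2 s.
At the end, for the whole second after the job is handed in: Board end level with the pointer within 8 mm, within 25 mm of the ledge's middle line, straight to 0.1 rad; board still, flat on the ledge (0.035 rad, 4 mm), pressing on it, held by the fingers (over 1 N), touching nothing else. Caps in the tray; scraper standing on the bench, released (all of step 3 and y of board_end in the frame of pointer between -0.008 and 0.008 m and x of board_end in the frame of ledge between -0.025 and 0.025 m and angle between the y axis of board and the y axis of ledge, either way round below 0.1 rad and angle between board's own z axis and vertical below 0.035 rad and height (world z) of board between 0.056 and 0.064 m and contact force between board and ledge above 0.5 N and contact force between the fingers and board above 1 N and contact force between board and basin below 0.1 N and contact force between board and pointer below 0.1 N and contact force between board and scraper below 0.1 N and linear speed of board below 0.01 m/s and height (world z) of each of cap0, cap1, cap2, cap3 below 0.04 m and x of cap0 in the frame of basin between -0.117 and 0.117 m and y of cap0 in the frame of basin between -0.137 and 0.137 m and x of cap1 in the frame of basin between -0.117 and 0.117 m and y of cap1 in the frame of basin between -0.137 and 0.137 m and x of cap2 in the frame of basin between -0.117 and 0.117 m and y of cap2 in the frame of basin between -0.137 and 0.137 m and x of cap3 in the frame of basin between -0.117 and 0.117 m and y of cap3 in the frame of basin between -0.137 and 0.137 m); the arm keeps its last pose, push and grip.
It fails at once if a cap is pushed by the fingers or the arm instead of the scraper (contact force between any of the fingers, the arm and cap0 above 0.3 N or contact force between any of the fingers, the arm and cap1 above 0.3 N or contact force between any of the fingers, the arm and cap2 above 0.3 N or contact force between any of the fingers, the arm and cap3 above 0.3 N).
It fails at once if the board tips (over 0.08 rad) (angle between board's own z axis and vertical above 0.08 rad).
It fails at once if a bystander is moved more than 30 mm or knocked over (distance of any of vial_a, vial_b, vial_c, beaker, jar from where it was at the start of the episode above 0.03 m or angle between any of vial_a, vial_b, vial_c, beaker, jar's own z axis and vertical above 0.5 rad).
It also fails if it takes over 59 s, if anything falls off the work surface, if the arm or the gripper's body presses on something with over 40 N, if the wrist force passes 120 N, or if a joint passes its speed limit or range.

## Working session

There is one attempt and no reset: what is moved stays moved. The work goes in short steps, Python scripts to look and compute and a shell command to move; the robot and the scene stay as the last step left them, time stands still between calls to the robot, and variables do not carry over. Pictures are saved under pics/ and viewed, about 8 in all and at most 12, crops included, and the job is handed in when it is done.

```bash
mkdir -p pics; cat > h.py <<'E'
import numpy as np, cv2
from workcell import get_obs, viewer, ctrl, masks_of
def cal(n):
    c=viewer.get_calibration(n);K=np.array([[c['fx'],0,c['cx']],[0,c['fy'],c['cy']],[0,0,1.]])
    return K,cv2.Rodrigues(np.array(c['rvec'],float))[0],np.array(c['tvec'],float).reshape(3)
def cloud(n,d):
    K,R,t=cal(n);v,u=np.mgrid[:d.shape[0],:d.shape[1]]
    p=np.stack([(u-K[0,2])/K[0,0]*d,(v-K[1,2])/K[1,1]*d,d],-1)
    return (p-t)@R
def proj(n,P):
    K,R,t=cal(n);q=(np.atleast_2d(P)@R.T+t)@K.T;return q[:,:2]/q[:,2:]
E
python3 - <<'E'
from h import *
o=get_obs();print({k:np.round(v,3) for k,v in o.items()})
for n in('scene','top'):
    im,d=viewer.get_image(n);cv2.imwrite(f'pics/{n}0.png',im[...,::-1]);np.save(n+'0.npy',d)
    K,R,t=cal(n);print(n,-R.T@t,K[0,0])
    W=cloud(n,d)
    for th in('ledge','basin','board','pointer','scraper','cap0','vial_a','beaker','jar'):
        for m in masks_of(n,th)[:4]:
            p=W[m['pixels']&(d>0)]
            print(th,round(m['score'],2),np.round(m['location']),len(p),np.round(np.median(p,0)) if len(p) else '',np.round(np.percentile(p[:,2],95)) if len(p) else '')
E
```

```text
{'t': np.float64(0.0), 'qpos': array([ 1.159,  0.424,  1.631,  0.   ,  1.089, -0.019]), 'qvel': array([ 0.001,  0.001, -0.001,  0.001, -0.001, -0.   ]), 'joint_torque': array([-1.0000e-03, -5.4465e+01, -2.7368e+01,  6.4000e-02,  2.3000e-02,
       -0.0000e+00]), 'ee_pos': array([238.979, 576.917, 240.598]), 'orientation': array([ 2.612e+00,  1.745e+00, -2.000e-03]), 'ft_force': array([-0.907, -0.248,  0.449]), 'moment': array([-0.001,  0.001, -0.012]), 'width': np.float64(88.067)}
scene [1142.03125938  481.91083417  882.12583355] 502.34111180888686
ledge 0.88 [286. 223.] 1945 [555. 165.  59.] 63.0
ledge 0.75 [172. 171.] 8324 [ 533. -182.    8.] 45.0
ledge 0.22 [132. 183.] 240 [ 643. -184.   73.] 83.0
basin 0.72 [173. 172.] 8348 [ 532. -181.    8.] 45.0
board 0.91 [278. 195.] 5271 [502. 108.  71.] 93.0
pointer 0.62 [134. 184.] 282 [ 643. -184.   72.] 84.0
scraper 0.88 [238. 248.] 842 [649. 102.  26.] 78.0
scraper 0.75 [393. 222.] 1177 [429. 343.  59.] 86.0
cap0 0.64 [251. 178.] 76 [488.  29.  81.] 84.0
cap0 0.45 [269. 196.] 94 [518.  96.  81.] 85.0
vial_a 0.63 [342. 281.] 347 [605. 32
[... 280 characters left out ...]

basin 0.74 [408. 234.] 15393 [ 524. -181.    6.] 45.0
board 0.92 [274. 241.] 8242 [494.  93.  70.] 79.0
pointer 0.85 [417. 172.] 236 [ 634. -187.   75.] 85.0
pointer 0.57 [286. 254.] 79 [470.  80.  81.] 84.0
scraper 0.66 [277. 177.] 592 [620.  92.  32.] 78.0
cap0 0.54 [322. 226.] 94 [531.  11.  82.] 85.0
cap0 0.54 [276. 179.] 646 [621.  92.  25.] 78.0
cap0 0.5 [310. 249.] 109 [482.  26.  81.] 84.0
cap0 0.49 [275. 229.] 102 [514.  92.  81.] 85.0
vial_a 0.79 [220. 296.] 244 [389. 199.  57.] 60.0
vial_a 0.74 [288. 289.] 174 [405.  70.  58.] 61.0
vial_a 0.66 [170. 195.] 249 [592. 313.  56.] 60.0
beaker 0.7 [150. 281.] 1149 [416. 349.  40.] 86.0
jar 0.74 [388. 143.] 1253 [ 687. -124.   87.] 92.0
```

```bash
python3 - <<'E'
import cv2
a=cv2.imread('pics/top0.png')[100:340,120:520];cv2.imwrite('pics/top0c.png',cv2.resize(a,None,fx=2,fy=2,interpolation=cv2.INTER_CUBIC))
E
```

```text
(no output)
```

View pics/top0c.png

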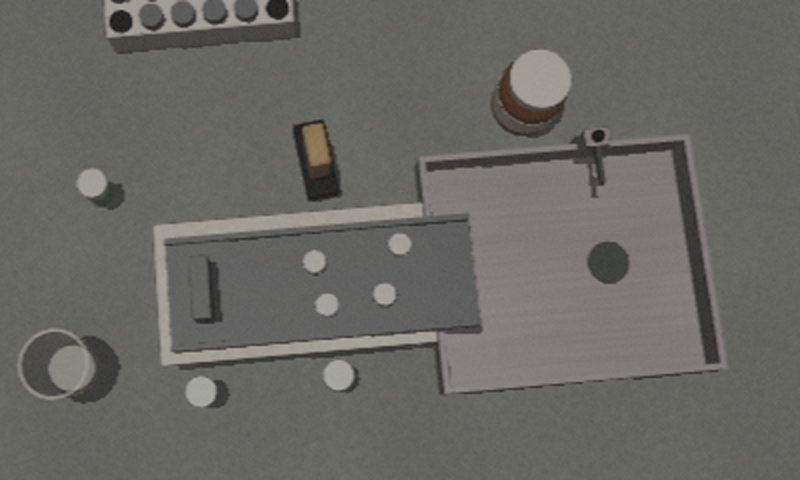

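View pics/scene0.png

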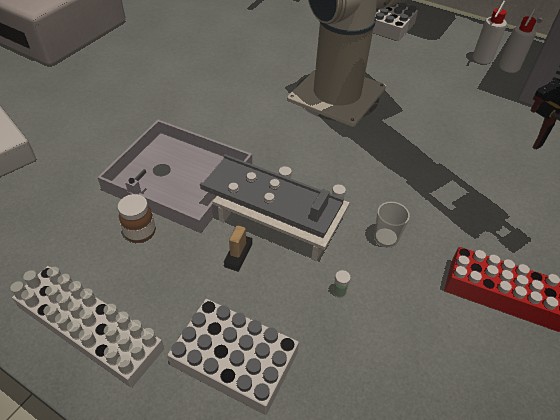

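```bash
cat >> h.py <<'E'
def rect(p,up):  # p Nx2 mm -> centre, sizes(long), yaw of axis nearest to 'up'
    c,s,a=cv2.minAreaRect(p.astype(np.float32));b=cv2.boxPoints((c,s,a))
    out=[]
    for e in (b[1]-b[0],b[2]-b[1]):
        out.append((np.linalg.norm(e),np.arctan2(e[1],e[0])))
    return np.round(c,1),[(round(float(l),1),round(float((y+np.pi/4)%(np.pi/2)-np.pi/4),3)) for l,y in out]
E
python3 - <<'E'
from h import *
for n in('top','scene'):
    d=np.load(n+'0.npy');W=cloud(n,d);x,y,z=W[...,0],W[...,1],W[...,2];ok=d>0
    def sel(x0,x1,y0,y1,z0,z1,er=0):
        m=(ok&(x>x0)&(x<x1)&(y>y0)&(y<y1)&(z>z0)&(z<z1)).astype(np.uint8)
        k,l,s,_=cv2.connectedComponentsWithStats(m)
        i=1+np.argmax(s[1:,4]);return W[l==i]
    print(n)
    for nm,a in dict(basinrim=(370,680,-340,-20,40,50),boardtop=(400,600,-60,260,67,79),rib=(420,580,180,260,100,114),foot=(590,700,50,140,14,25),grip=(590,700,50,140,70,82),ledge=(380,600,-60,290,55,80)).items():
        try:
            p=sel(*a);print(nm,len(p),rect(p[:,:2],0),np.round(np.median(p,0),1))
        except Exception as e: print(nm,e)
    m=(ok&(x>430)&(x<570)&(y>-60)&(y<160)&(z>79.5)&(z<90)).astype(np.uint8)
    k,l,s,_=cv2.connectedComponentsWithStats(m)
    for i in range(1,k): 
        if s[i,4]>20: print('cap',s[i,4],np.round(W[l==i].mean(0),1))
    m=ok&(x>560)&(x<680)&(y>-260)&(y<-130)&(z>66)&(z<82)
    p=W[m];print('finger',len(p),p[p[:,0].argsort()][:8].round(1).tolist(),p.mean(0).round(1))
    q=p[p[:,0]<p[:,0].min()+25];print(q.mean(0).round(1))
    im=cv2.imread(f'pics/{n}0.png')
E
```

```text
top
basinrim 1116 (array([ 522.7, -164.3]), [(282.1, 0.093), (240.4, 0.093)]) [ 439.6 -266.3   44.6]
boardtop 7352 (array([495.7,  85.8]), [(299.5, 0.092), (110.7, 0.092)]) [495.8  85.7  70.2]
rib 310 (array([484.7, 200.1]), [(18.2, 0.102), (59.4, 0.102)]) [483.8 199.6 109.4]
foot 289 (array([632.8,  91.4]), [(34.2, 0.218), (80.6, 0.218)]) [612.2  93.6  21.4]
grip 232 (array([632.7,  91.6]), [(22.0, 0.214), (43.6, 0.214)]) [631.8  92.2  76.2]
ledge 10071 (array([498.6,  92.1]), [(311.7, 0.093), (140.7, 0.093)]) [496.3  97.   69.4]
cap 92 [531.4  10.6  81.9]
cap 85 [514.7  93.1  81.9]
cap 87 [482.7  25.3  81.9]
cap 87 [472.7  80.9  81.8]
finger 199 [[595.3, -190.6, 68.1], [595.4, -194.2, 76.4], [595.5, -190.3, 76.3], [595.6, -192.4, 75.8], [595.7, -193.1, 66.4], [596.8, -191.5, 79.2], [596.9, -190.1, 70.1], [597.8, -190.8, 74.9]] [ 633.1 -182.6   74.8]
[ 607.3 -190.    73.7]
scene
basinrim 681 (array([ 522.5, -161.9]), [(282.6, 0.089), (245.0, 0.089)]) [ 443.6 -260.6   44.3]
boardtop 4645 (array([496.4,  88.1]), [(300.8, 0.093), (115.8, 0.093)]) [499.6  95.5  70.9]
rib 229 (array([486.4, 202.9]), [(18.7, 0.094), (61.8, 0.094)]) [490.6 204.2 110. ]
foot 273 (array([634.3,  94.5]), [(35.2, 0.209), (82.6, 0.209)]) [655.9 104.1  21.5]
grip 202 (array([634.9,  95.3]), [(22.4, 0.229), (45.2, 0.229)]) [635.6  96.3  76.7]
ledge 6517 (array([481.3,  92.7]), [(312.9, 0.095), (180.4, 0.095)]) [510.9 108.4  70. ]
cap 55 [484.4  28.8  82.2]
cap 58 [474.2  83.8  82. ]
cap 57 [533.3  13.8  82.1]
cap 59 [516.   96.1  82.7]
finger 161 [[594.9, -194.7, 72.3], [596.2, -188.7, 67.0], [596.4, -187.7, 71.0], [597.3, -185.8, 75.9], [597.3, -188.3, 77.8], [599.1, -187.0, 76.7], [599.3, -187.5, 73.5], [599.8, -185.1, 68.8]] [ 632.4 -183.4   74.3]
[ 607.4 -187.4   72.9]
```

```bash
cat >> h.py <<'E'
from scipy.spatial.transform import Rotation as Ro
def go(P,deg):  # tool-axis shift (cm, in current axes) to TCP P and turn (deg) so tool x points at world angle deg, pointing down
    o=get_obs();R=Ro.from_rotvec(o['orientation']);c,s=np.cos(np.radians(deg)),np.sin(np.radians(deg))
    T=Ro.from_matrix(np.array([[c,s,0],[s,-c,0],[0,0,-1.]]))
    print('t',o['t'],'pos',o['ee_pos'].round(1),'F',o['ft_force'].round(1),'w',round(float(o['width']),1))
    print('shift cm, current axes',(R.inv().apply(np.array(P)-o['ee_pos'])/10).round(2),'target axes',(T.inv().apply(np.array(P)-o['ee_pos'])/10).round(2),'turn',np.degrees((R.inv()*T).as_rotvec()).round(2))
E
python3 -m inch '[{"az":-8.7},{"az":-8.7},{"az":-8.7},{"az":-8.7},{}]'
python3 -c "
from h import *
go([633.5,93,180],102.3)"
```

```text
t 1.0 pos [239.2 577.4 241.4] F [-0.   0.   0.1] w 87.7
shift cm, current axes [-29.66  54.97   6.13] target axes [-55.73  28.21   6.14] turn [ -0.   -0.  -34.8]$[0]: bad value
```

```bash

python3 -m inch '[{"tx":0,"ty":0,"tz":0,"ax":0,"ay":0,"az":-8.7,"jaw":1},{"tx":0,"ty":0,"tz":0,"ax":0,"ay":0,"az":-8.7,"jaw":1},{"tx":0,"ty":0,"tz":0,"ax":0,"ay":0,"az":-8.7,"jaw":1},{"tx":0,"ty":0,"tz":0,"ax":0,"ay":0,"az":-8.7,"jaw":1},{"tx":0,"ty":0,"tz":0,"ax":0,"ay":0,"az":0,"jaw":1}]'
python3 -c "
from h import *
go([633.5,93,180],102.3)"
```

```text
t: 1.62
ee_pos: [239.2, 577.4, 241.4]
orientation: [1.972, 2.445, -0.0]
ft_force: [0.2, 0.5, 1.0]
width: 88.2
t 1.625 pos [239.2 577.4 241.4] F [0.2 0.5 1. ] w 88.2
shift cm, current axes [-55.69  28.29   6.14] target axes [-55.73  28.21   6.14] turn [-0.    0.   -0.08]
```

```bash

python3 -m inch '[{"tx":-4.64,"ty":2.36,"tz":0.4,"ax":0,"ay":0,"az":0,"jaw":1},{"tx":-4.64,"ty":2.36,"tz":0.4,"ax":0,"ay":0,"az":0,"jaw":1},{"tx":-4.64,"ty":2.36,"tz":0.4,"ax":0,"ay":0,"az":0,"jaw":1},{"tx":-4.64,"ty":2.36,"tz":0.4,"ax":0,"ay":0,"az":0,"jaw":1},{"tx":-4.64,"ty":2.36,"tz":0.4,"ax":0,"ay":0,"az":0,"jaw":1},{"tx":-4.64,"ty":2.36,"tz":0.4,"ax":0,"ay":0,"az":0,"jaw":1},{"tx":-4.64,"ty":2.36,"tz":0.4,"ax":0,"ay":0,"az":0,"jaw":1},{"tx":-4.64,"ty":2.36,"tz":0.4,"ax":0,"ay":0,"az":0,"jaw":1},{"tx":-4.64,"ty":2.36,"tz":0.4,"ax":0,"ay":0,"az":0,"jaw":1},{"tx":-4.64,"ty":2.36,"tz":0.4,"ax":0,"ay":0,"az":0,"jaw":1},{"tx":-4.64,"ty":2.36,"tz":0.4,"ax":0,"ay":0,"az":0,"jaw":1},{"tx":-4.64,"ty":2.36,"tz":0.4,"ax":0,"ay":0,"az":0,"jaw":1}]'
python3 - <<'E'
from h import *
go([633.5,93,55],102.3)
im,d=viewer.get_image('scene');cv2.imwrite('pics/s1.png',cv2.resize(im[120:330,130:410,::-1],None,fx=2.5,fy=2.5,interpolation=cv2.INTER_CUBIC))
E
```

```text
t: 3.12
ee_pos: [635.5, 92.2, 193.3]
orientation: [1.976, 2.443, 0.0]
ft_force: [0.7, 1.0, 0.8]
width: 88.0
t 3.125 pos [635.5  92.2 193.3] F [0.7 1.  0.8] w 88.0
shift cm, current axes [ 0.12 -0.19 13.83] target axes [ 0.12 -0.18 13.83] turn [ 0.02 -0.   -0.23]
```

View pics/s1.png

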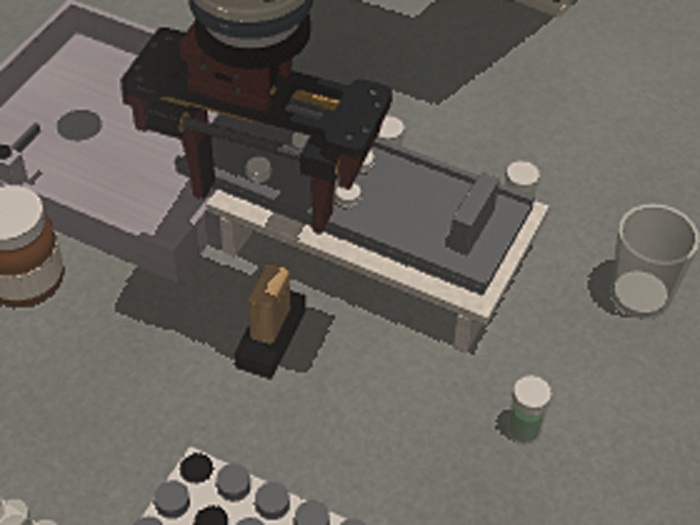

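```bash

python3 -m inch '[{"tx":0.12,"ty":-0.18,"tz":2.3,"ax":0,"ay":0,"az":0,"jaw":1},{"tx":0,"ty":0,"tz":3,"ax":0,"ay":0,"az":0,"jaw":1},{"tx":0,"ty":0,"tz":3,"ax":0,"ay":0,"az":0,"jaw":1},{"tx":0,"ty":0,"tz":3,"ax":0,"ay":0,"az":0,"jaw":1},{"tx":0,"ty":0,"tz":2.5,"ax":0,"ay":0,"az":0,"jaw":1},{"tx":0,"ty":0,"tz":0,"ax":0,"ay":0,"az":0,"jaw":0},{"tx":0,"ty":0,"tz":0,"ax":0,"ay":0,"az":0,"jaw":0},{"tx":0,"ty":0,"tz":0,"ax":0,"ay":0,"az":0,"jaw":0},{"tx":0,"ty":0,"tz":0,"ax":0,"ay":0,"az":0,"jaw":0},{"tx":0,"ty":0,"tz":0,"ax":0,"ay":0,"az":0,"jaw":0}]'
python3 - <<'E'
from h import *
go([633.5,93,55],102.3)
E
```

```text
t: 4.42
ee_pos: [632.7, 94.5, 56.0]
orientation: [1.971, 2.446, 0.001]
ft_force: [-0.2, 0.1, -0.3]
width: 41.3
t 4.425 pos [632.7  94.5  56. ] F [-0.2  0.1 -0.3] w 41.3
shift cm, current axes [-0.16  0.05  0.1 ] target axes [-0.16  0.05  0.1 ] turn [ 0.05  0.   -0.02]
```

```bash

python3 -m inch '[{"tx":0,"ty":0,"tz":0,"ax":0,"ay":0,"az":0,"jaw":0},{"tx":0,"ty":0,"tz":0,"ax":0,"ay":0,"az":0,"jaw":0},{"tx":0,"ty":0,"tz":0,"ax":0,"ay":0,"az":0,"jaw":0},{"tx":0,"ty":0,"tz":0,"ax":0,"ay":0,"az":0,"jaw":0},{"tx":0,"ty":0,"tz":-1.5,"ax":0,"ay":0,"az":0,"jaw":0},{"tx":0,"ty":0,"tz":-3,"ax":0,"ay":0,"az":0,"jaw":0},{"tx":0,"ty":0,"tz":-3.5,"ax":0,"ay":0,"az":0,"jaw":0},{"tx":0,"ty":0,"tz":-4,"ax":0,"ay":0,"az":0,"jaw":0},{"tx":0,"ty":0,"tz":0,"ax":0,"ay":0,"az":7,"jaw":0},{"tx":0,"ty":0,"tz":0,"ax":0,"ay":0,"az":0,"jaw":0}]'
python3 - <<'E'
from h import *
a=0.093;ex=np.array([np.cos(a),np.sin(a)]);ey=np.array([-np.sin(a),np.cos(a)])
c=np.array([495.9,86.5]) # board centre
for by in (58,-165): print(by,c+by*ey)
p=c+58*ey
go([p[0],p[1],176],90+np.degrees(a))
im,d=viewer.get_image('scene');W=cloud('scene',d)
m=masks_of('scene','scraper')
for q in m[:2]:
    P=W[q['pixels']&(d>0)];print(q['score'],np.median(P,0).round(),np.percentile(P[:,2],[1,5,50,95]).round(1))
E
```

```text
t: 5.68
ee_pos: [632.4, 94.6, 176.4]
orientation: [2.115, 2.322, 0.001]
ft_force: [0.3, -1.0, -1.7]
width: 21.9
58 [490.51377209 144.24935973]
-165 [511.22288975 -77.78697164]
t 5.675 pos [632.4  94.6 176.4] F [ 0.3 -1.  -1.7] w 21.9
shift cm, current axes [  6.27 -13.66   0.03] target axes [  6.26 -13.66   0.04] turn [ 0.05 -0.01  0.02]
0.73 [653. 106. 144.] [113.8 125.7 143.8 198.9]
```

```bash

python3 -m inch '[{"tx":1.04,"ty":-2.28,"tz":0,"ax":0,"ay":0,"az":0,"jaw":0},{"tx":1.04,"ty":-2.28,"tz":0,"ax":0,"ay":0,"az":0,"jaw":0},{"tx":1.04,"ty":-2.28,"tz":0,"ax":0,"ay":0,"az":0,"jaw":0},{"tx":1.04,"ty":-2.28,"tz":0,"ax":0,"ay":0,"az":0,"jaw":0},{"tx":1.04,"ty":-2.28,"tz":0,"ax":0,"ay":0,"az":0,"jaw":0},{"tx":1.06,"ty":-2.26,"tz":0,"ax":0,"ay":0,"az":0,"jaw":0},{"tx":0,"ty":0,"tz":2,"ax":0,"ay":0,"az":0,"jaw":0},{"tx":0,"ty":0,"tz":1.5,"ax":0,"ay":0,"az":0,"jaw":0},{"tx":0,"ty":0,"tz":1,"ax":0,"ay":0,"az":0,"jaw":0},{"tx":0,"ty":0,"tz":0,"ax":0,"ay":0,"az":0,"jaw":0}]'
python3 - <<'E'
from h import *
go([511.2,-77.8,127.5],95.33)
im,d=viewer.get_image('scene');cv2.imwrite('pics/s2.png',cv2.resize(im[120:300,150:390,::-1],None,fx=3,fy=3,interpolation=cv2.INTER_CUBIC))
E
```

```text
t: 7.02
ee_pos: [490.3, 143.9, 129.4]
orientation: [-2.116, -2.321, 0.003]
ft_force: [0.9, -0.3, -0.7]
width: 21.6
t 7.025 pos [490.3 143.9 129.4] F [ 0.9 -0.3 -0.7] w 21.6
shift cm, current axes [-22.27   0.04   0.2 ] target axes [-2.227e+01  2.000e-02  1.900e-01] turn [-0.12  0.02 -0.03]
```

View pics/s2.png

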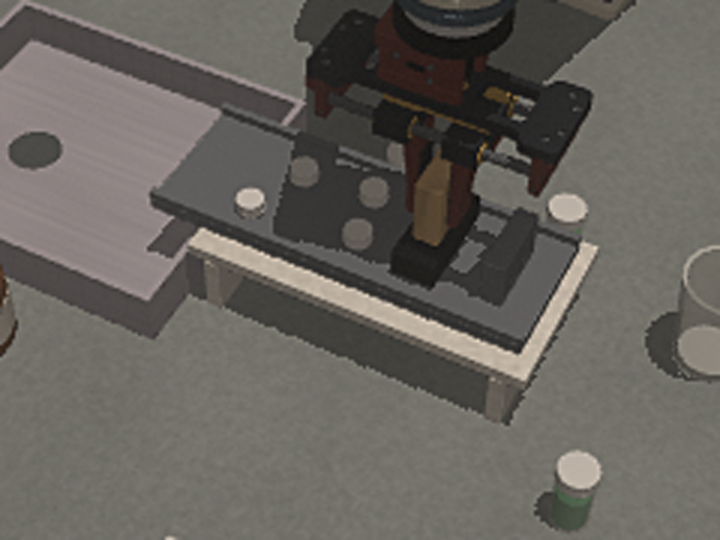

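```bash

python3 -m inch '[{"tx":0,"ty":0,"tz":0.15,"ax":0,"ay":0,"az":0,"jaw":0},{"tx":-0.8,"ty":0,"tz":0,"ax":0,"ay":0,"az":0,"jaw":0},{"tx":-1,"ty":0,"tz":0,"ax":0,"ay":0,"az":0,"jaw":0},{"tx":-1,"ty":0,"tz":0,"ax":0,"ay":0,"az":0,"jaw":0},{"tx":-1,"ty":0,"tz":0,"ax":0,"ay":0,"az":0,"jaw":0},{"tx":-1,"ty":0,"tz":0,"ax":0,"ay":0,"az":0,"jaw":0},{"tx":-1,"ty":0,"tz":0,"ax":0,"ay":0,"az":0,"jaw":0},{"tx":-1,"ty":0,"tz":0,"ax":0,"ay":0,"az":0,"jaw":0},{"tx":-1,"ty":0,"tz":0,"ax":0,"ay":0,"az":0,"jaw":0},{"tx":-1,"ty":0,"tz":0,"ax":0,"ay":0,"az":0,"jaw":0},{"tx":-0.8,"ty":0,"tz":0,"ax":0,"ay":0,"az":0,"jaw":0}]'
python3 - <<'E'
from h import *
go([511.2,-77.8,127.9],95.33)
im,d=viewer.get_image('scene');cv2.imwrite('pics/s3.png',cv2.resize(im[120:300,150:390,::-1],None,fx=3,fy=3,interpolation=cv2.INTER_CUBIC))
E
```

```text
t: 8.45
ee_pos: [499.6, 47.9, 128.9]
orientation: [-2.117, -2.321, 0.0]
ft_force: [0.4, 0.7, -0.9]
width: 21.9
t 8.45 pos [499.6  47.9 128.9] F [ 0.4  0.7 -0.9] w 21.9
shift cm, current axes [-12.63   0.     0.1 ] target axes [-1.263e+01 -1.000e-02  1.000e-01] turn [-0.   -0.   -0.05]
```

View pics/s3.png

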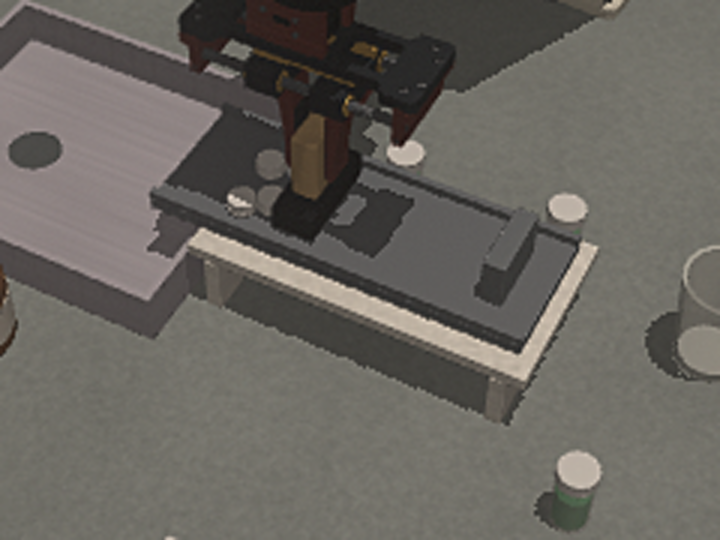

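```bash

python3 -m inch '[{"tx":-1,"ty":0,"tz":0,"ax":0,"ay":0,"az":0,"jaw":0},{"tx":-1.1,"ty":0,"tz":0,"ax":0,"ay":0,"az":0,"jaw":0},{"tx":-1.1,"ty":0,"tz":0,"ax":0,"ay":0,"az":0,"jaw":0},{"tx":-1.1,"ty":0,"tz":0,"ax":0,"ay":0,"az":0,"jaw":0},{"tx":-1.1,"ty":0,"tz":0,"ax":0,"ay":0,"az":0,"jaw":0},{"tx":-1.1,"ty":0,"tz":0,"ax":0,"ay":0,"az":0,"jaw":0},{"tx":-1.1,"ty":0,"tz":0,"ax":0,"ay":0,"az":0,"jaw":0},{"tx":-1.1,"ty":0,"tz":0,"ax":0,"ay":0,"az":0,"jaw":0},{"tx":-1.1,"ty":0,"tz":0,"ax":0,"ay":0,"az":0,"jaw":0},{"tx":-1.1,"ty":0,"tz":0,"ax":0,"ay":0,"az":0,"jaw":0},{"tx":-1.1,"ty":0,"tz":0,"ax":0,"ay":0,"az":0,"jaw":0},{"tx":-1,"ty":0,"tz":0,"ax":0,"ay":0,"az":0,"jaw":0}]'
python3 -m inch '[{"tx":0,"ty":0,"tz":0,"ax":0,"ay":0,"az":0,"jaw":0},{"tx":0,"ty":0,"tz":-2,"ax":0,"ay":0,"az":0,"jaw":0},{"tx":0,"ty":0,"tz":-2.7,"ax":0,"ay":0,"az":0,"jaw":0},{"tx":0,"ty":0,"tz":0,"ax":0,"ay":0,"az":0,"jaw":0},{"tx":0,"ty":0,"tz":0,"ax":0,"ay":0,"az":0,"jaw":0}]'
python3 - <<'E'
from h import *
go([632.5,94.5,176],95.33)
a,d=viewer.get_image('scene');b,_=viewer.get_image('top')
f=lambda im:cv2.resize(im[:,:,::-1],None,fx=2,fy=2,interpolation=cv2.INTER_CUBIC)
cv2.imwrite('pics/s4.png',np.hstack([f(a[120:320,90:290]),f(b[130:330,290:490])]))
E
```

```text
t: 10.0
ee_pos: [511.6, -81.6, 128.9]
orientation: [2.117, 2.322, 0.0]
ft_force: [-0.4, -0.8, -1.4]
width: 21.9
t: 10.62
ee_pos: [511.0, -80.6, 175.2]
orientation: [-2.116, -2.321, 0.001]
ft_force: [-0.6, 1.0, -2.1]
width: 21.8
t 10.625 pos [511.  -80.6 175.2] F [-0.6  1.  -2.1] w 21.8
shift cm, current axes [16.31 13.71 -0.09] target axes [16.31 13.72 -0.08] turn [-0.04 -0.01 -0.02]
```

View pics/s4.png

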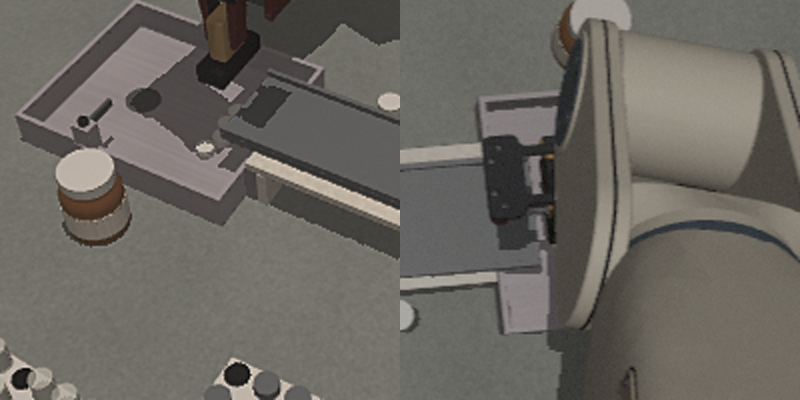

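```bash

python3 -m inch '[{"tx":2,"ty":1.7,"tz":0,"ax":0,"ay":0,"az":0,"jaw":0},{"tx":2.1,"ty":1.8,"tz":0,"ax":0,"ay":0,"az":0,"jaw":0},{"tx":2.1,"ty":1.8,"tz":0,"ax":0,"ay":0,"az":0,"jaw":0},{"tx":2.1,"ty":1.8,"tz":0,"ax":0,"ay":0,"az":0,"jaw":0},{"tx":2.1,"ty":1.8,"tz":0,"ax":0,"ay":0,"az":0,"jaw":0},{"tx":2.1,"ty":1.8,"tz":0,"ax":0,"ay":0,"az":0,"jaw":0},{"tx":2,"ty":1.7,"tz":0,"ax":0,"ay":0,"az":0,"jaw":0},{"tx":1.8,"ty":1.5,"tz":0,"ax":0,"ay":0,"az":0,"jaw":0},{"tx":0,"ty":0,"tz":0,"ax":0,"ay":0,"az":0,"jaw":0}]'
python3 - <<'E'
from h import *
go([634,94.5,57],95.33)
for n in('scene','top'):
    im,d=viewer.get_image(n);W=cloud(n,d);x,y,z=np.moveaxis(W,-1,0)
    if n=='scene': cv2.imwrite('pics/s5.png',cv2.resize(im[110:300,90:340,::-1],None,fx=3,fy=3,interpolation=cv2.INTER_CUBIC))
    for q in masks_of(n,'cap0')[:6]:
        P=W[q['pixels']&(d>0)];print(n,round(q['score'],2),q['location'],np.median(P,0).round(1))
E
```

```text
t: 11.85
ee_pos: [635.3, 95.5, 175.0]
orientation: [-2.114, -2.323, 0.001]
ft_force: [-0.1, -0.2, -3.7]
width: 22.1
t 11.85 pos [635.3  95.5 175. ] F [-0.1 -0.2 -3.7] w 22.1
shift cm, current axes [-0.09 -0.13 11.81] target axes [-0.09 -0.14 11.8 ] turn [-0.03 -0.    0.05]
scene 0.6 [194.0, 196.2] [558.3 -88.8  17. ]
scene 0.54 [199.7, 189.8] [537.5 -84.5  17. ]
top 0.55 [418.7, 172.6] [ 635.4 -187.3   75.5]
```

View pics/s5.png

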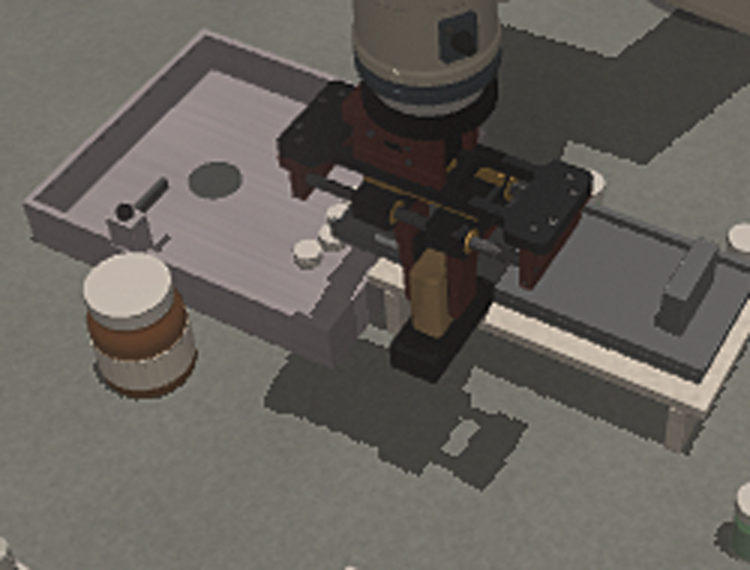

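```bash

python3 -m inch '[{"tx":3,"ty":0,"tz":0,"ax":0,"ay":0,"az":0,"jaw":0},{"tx":4,"ty":0,"tz":0,"ax":0,"ay":0,"az":0,"jaw":0},{"tx":4,"ty":0,"tz":0,"ax":0,"ay":0,"az":0,"jaw":0},{"tx":4,"ty":0,"tz":0,"ax":0,"ay":0,"az":0,"jaw":0},{"tx":3,"ty":0,"tz":0,"ax":0,"ay":0,"az":0,"jaw":0},{"tx":0,"ty":0,"tz":0,"ax":0,"ay":0,"az":0,"jaw":0}]'
python3 - <<'E'
from h import *
go([634,94.5,57],95.33)
I=[]
for n in('scene','top'):
    im,d=viewer.get_image(n);W=cloud(n,d);x,y,z=np.moveaxis(W,-1,0);I.append(im)
    m=((d>0)&(x>420)&(x<610)&(y>-290)&(y<-35)&(z>13)&(z<35)).astype(np.uint8)
    k,l,s,_=cv2.connectedComponentsWithStats(m)
    for i in range(1,k):
        if s[i,4]>20: print(n,s[i,4],W[l==i].mean(0).round(1))
    m=((d>0)&(x>430)&(x<570)&(y>-80)&(y<160)&(z>79.5)&(z<95));print('on board',m.sum())
f=lambda im:cv2.resize(im[:,:,::-1],None,fx=2,fy=2,interpolation=cv2.INTER_CUBIC)
cv2.imwrite('pics/s6.png',np.hstack([f(I[0][120:320,90:290]),f(I[1][130:330,270:470])]))
E
```

```text
t: 12.8
ee_pos: [617.8, 274.7, 175.9]
orientation: [-2.114, -2.324, -0.0]
ft_force: [0.1, -0.1, -2.5]
width: 21.8
t 12.8 pos [617.8 274.7 175.9] F [ 0.1 -0.1 -2.5] w 21.8
shift cm, current axes [-18.09  -0.08  11.89] target axes [-18.09  -0.06  11.89] turn [ 0.   -0.01  0.07]
scene 39 [ 601.  -288.4   24.2]
scene 52 [497.7 -98.9  17.8]
scene 93 [548.6 -89.   17.6]
on board 19
top 90 [553.7 -93.5  17.3]
top 279 [507.2 -94.2  17.6]
on board 45
```

View pics/s6.png

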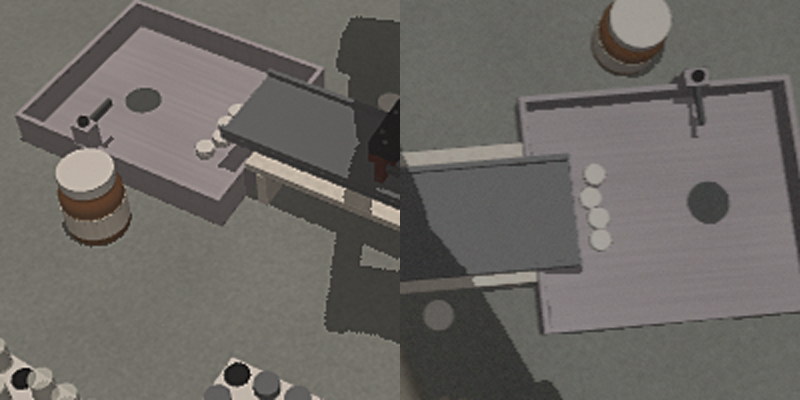

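```bash

python3 -m inch '[{"tx":-3,"ty":0,"tz":0,"ax":0,"ay":0,"az":0,"jaw":0},{"tx":-4,"ty":0,"tz":0,"ax":0,"ay":0,"az":0,"jaw":0},{"tx":-3.5,"ty":0.5,"tz":0,"ax":0,"ay":0,"az":0,"jaw":0},{"tx":-2.5,"ty":0.5,"tz":0,"ax":0,"ay":0,"az":0,"jaw":0},{"tx":0,"ty":0,"tz":2,"ax":0,"ay":0,"az":0,"jaw":0},{"tx":0,"ty":0,"tz":3,"ax":0,"ay":0,"az":0,"jaw":0},{"tx":0,"ty":0,"tz":3,"ax":0,"ay":0,"az":0,"jaw":0},{"tx":0,"ty":0,"tz":2,"ax":0,"ay":0,"az":0,"jaw":0},{"tx":0,"ty":0,"tz":1.2,"ax":0,"ay":0,"az":0,"jaw":0},{"tx":0,"ty":0,"tz":0.5,"ax":0,"ay":0,"az":0,"jaw":0},{"tx":0,"ty":0,"tz":0,"ax":0,"ay":0,"az":0,"jaw":0}]'
python3 -m inch '[{"tx":0,"ty":0,"tz":0.1,"ax":0,"ay":0,"az":0,"jaw":0},{"tx":0,"ty":0,"tz":0,"ax":0,"ay":0,"az":0,"jaw":0}]'
```

```text
t: 14.28
ee_pos: [640.5, 145.1, 59.1]
orientation: [2.116, 2.322, 0.001]
ft_force: [-0.1, 0.9, -2.0]
width: 21.7
t: 14.52
ee_pos: [640.6, 145.1, 58.6]
orientation: [2.116, 2.321, 0.001]
ft_force: [-0.3, 0.8, -2.9]
width: 21.7
```

```bash

python3 -m inch '[{"tx":0,"ty":0,"tz":0.15,"ax":0,"ay":0,"az":0,"jaw":0},{"tx":0,"ty":0,"tz":0,"ax":0,"ay":0,"az":0,"jaw":0}]'
python3 -m inch '[{"tx":0,"ty":0,"tz":0.1,"ax":0,"ay":0,"az":0,"jaw":0},{"tx":0,"ty":0,"tz":0,"ax":0,"ay":0,"az":0,"jaw":0}]'
```

```text
t: 14.78
ee_pos: [640.2, 145.0, 56.4]
orientation: [2.116, 2.322, 0.0]
ft_force: [-0.3, 0.2, -1.8]
width: 22.0
t: 15.02
ee_pos: [640.4, 145.0, 55.5]
orientation: [2.116, 2.322, 0.0]
ft_force: [0.4, -0.5, -0.3]
width: 22.0
```

```bash

python3 -m inch '[{"tx":0,"ty":0,"tz":0,"ax":0,"ay":0,"az":0,"jaw":0.7},{"tx":0,"ty":0,"tz":0,"ax":0,"ay":0,"az":0,"jaw":0.7},{"tx":0,"ty":0,"tz":0,"ax":0,"ay":0,"az":0,"jaw":0.7},{"tx":0,"ty":0,"tz":0,"ax":0,"ay":0,"az":0,"jaw":0.7},{"tx":0,"ty":0,"tz":0,"ax":0,"ay":0,"az":0,"jaw":0.7},{"tx":0,"ty":0,"tz":-2,"ax":0,"ay":0,"az":0,"jaw":0.7},{"tx":0,"ty":0,"tz":-3,"ax":0,"ay":0,"az":0,"jaw":0.7},{"tx":0,"ty":0,"tz":-4,"ax":0,"ay":0,"az":0,"jaw":0.7},{"tx":0,"ty":0,"tz":-3,"ax":0,"ay":0,"az":0,"jaw":0.7},{"tx":0,"ty":0,"tz":0,"ax":0,"ay":0,"az":0,"jaw":0.7}]'
python3 - <<'E'
from h import *
n='top';im,d=viewer.get_image(n);W=cloud(n,d);x,y,z=np.moveaxis(W,-1,0)
n='scene';im2,d2=viewer.get_image(n);W2=cloud(n,d2)
def f(W,d,x0,x1,y0,y1,z0,z1):
    x,y,z=np.moveaxis(W,-1,0);return W[(d>0)&(x>x0)&(x<x1)&(y>y0)&(y<y1)&(z>z0)&(z<z1)]
for w,dd in((W,d),(W2,d2)):
    for a in ((590,700,90,200,70,82),(590,700,90,200,14,25),(400,600,-100,260,67,79),(420,560,160,260,100,114)):
        p=f(w,dd,*a)
        if len(p)>10: print(rect(p[:,:2],0),p.mean(0).round(1))
go([485,201.5,176],95.33)
E
```

```text
t: 16.27
ee_pos: [642.2, 145.4, 179.5]
orientation: [2.114, 2.319, 0.008]
ft_force: [-0.5, -0.4, -0.2]
width: 61.4
(array([556.7, -58. ]), [(4.1, 0.493), (14.5, 0.493)]) [558.5 -56.7  73.9]
(array([640.9, 148. ]), [(22.4, 0.081), (45.7, 0.081)]) [643.2 149.2  76.5]
(array([641.3, 148.7]), [(35.0, 0.07), (82.1, 0.07)]) [653.5 154.6  21.3]
(array([496.4,  88.3]), [(300.8, 0.093), (115.1, 0.093)]) [505.4 153.   71.8]
(array([486.6, 203.1]), [(18.2, 0.084), (62.1, 0.084)]) [489.2 204.3 109.2]
t 16.375 pos [640.1 145.  175.9] F [ 0.2 -0.8 -0.2] w 61.4
shift cm, current axes [  7.06 -14.92  -0.02] target axes [ 7.070e+00 -1.492e+01 -1.000e-02] turn [ 0.04 -0.   -0.03]
```

```bash

python3 -m inch '[{"tx":1,"ty":-2.1,"tz":0,"ax":0,"ay":0,"az":0,"jaw":0.7},{"tx":1,"ty":-2.2,"tz":0,"ax":0,"ay":0,"az":0,"jaw":0.7},{"tx":1,"ty":-2.2,"tz":0,"ax":0,"ay":0,"az":0,"jaw":0.7},{"tx":1,"ty":-2.2,"tz":0,"ax":0,"ay":0,"az":0,"jaw":0.7},{"tx":1,"ty":-2.2,"tz":0,"ax":0,"ay":0,"az":0,"jaw":0.7},{"tx":1,"ty":-2.1,"tz":0,"ax":0,"ay":0,"az":0,"jaw":0.7},{"tx":0.93,"ty":-1.9,"tz":0,"ax":0,"ay":0,"az":0,"jaw":0.7},{"tx":0,"ty":0,"tz":0,"ax":0,"ay":0,"az":0,"jaw":0.7},{"tx":0,"ty":0,"tz":2,"ax":0,"ay":0,"az":0,"jaw":0.7},{"tx":0,"ty":0,"tz":2,"ax":0,"ay":0,"az":0,"jaw":0.7},{"tx":0,"ty":0,"tz":0,"ax":0,"ay":0,"az":0,"jaw":0.7}]'
python3 - <<'E'
from h import *
go([485,200.2,95],95.33)
E
```

```text
t: 17.75
ee_pos: [485.2, 199.7, 134.1]
orientation: [-2.116, -2.321, 0.004]
ft_force: [0.2, -0.4, 0.9]
width: 61.4
t 17.75 pos [485.2 199.7 134.1] F [ 0.2 -0.4  0.9] w 61.4
shift cm, current axes [ 0.05 -0.01  3.91] target axes [ 0.05 -0.02  3.91] turn [-0.14  0.05 -0.05]
```

```bash

python3 -m inch '[{"tx":0,"ty":0,"tz":1.5,"ax":0,"ay":0,"az":0,"jaw":0.7},{"tx":0,"ty":0,"tz":1.5,"ax":0,"ay":0,"az":0,"jaw":0.7},{"tx":0,"ty":0,"tz":0.9,"ax":0,"ay":0,"az":0,"jaw":0.7},{"tx":0,"ty":0,"tz":0,"ax":0,"ay":0,"az":0,"jaw":0},{"tx":0,"ty":0,"tz":0,"ax":0,"ay":0,"az":0,"jaw":0},{"tx":0,"ty":0,"tz":0,"ax":0,"ay":0,"az":0,"jaw":0},{"tx":0,"ty":0,"tz":0,"ax":0,"ay":0,"az":0,"jaw":0},{"tx":0,"ty":0,"tz":0,"ax":0,"ay":0,"az":0,"jaw":0},{"tx":0,"ty":0,"tz":0,"ax":0,"ay":0,"az":0,"jaw":0},{"tx":0,"ty":0,"tz":0,"ax":0,"ay":0,"az":0,"jaw":0},{"tx":0,"ty":0,"tz":0,"ax":0,"ay":0,"az":0,"jaw":0}]'
```

```text
t: 19.12
ee_pos: [485.6, 200.3, 96.6]
orientation: [2.116, 2.322, 0.0]
ft_force: [-1.1, -0.6, 6.4]
width: 17.8
```

```bash

python3 -m inch '[{"tx":-0.5,"ty":0,"tz":0,"ax":0,"ay":0,"az":0,"jaw":0},{"tx":-0.8,"ty":0,"tz":0,"ax":0,"ay":0,"az":0,"jaw":0},{"tx":-0.8,"ty":0,"tz":0,"ax":0,"ay":0,"az":0,"jaw":0},{"tx":-0.8,"ty":0,"tz":0,"ax":0,"ay":0,"az":0,"jaw":0},{"tx":-0.8,"ty":0,"tz":0,"ax":0,"ay":0,"az":0,"jaw":0},{"tx":-0.5,"ty":0,"tz":0,"ax":0,"ay":0,"az":0,"jaw":0},{"tx":0,"ty":0,"tz":0,"ax":0,"ay":0,"az":0,"jaw":0}]'
python3 - <<'E'
from h import *
a=0.093;ey=np.array([-np.sin(a),np.cos(a)]);p=np.array([485.2,199.7])-135*ey
go([p[0],p[1],95],95.33);print(get_obs()['moment'].round(2))
im,d=viewer.get_image('scene');W=cloud('scene',d);x,y,z=np.moveaxis(W,-1,0)
p=W[(d>0)&(x>400)&(x<600)&(y>-110)&(y<120)&(z>66)&(z<74)]
A=np.c_[p[:,:2],np.ones(len(p))];print('plane',np.linalg.lstsq(A,p[:,2],rcond=None)[0],p[:,2].mean())
E
```

```text
t: 20.0
ee_pos: [489.8, 157.8, 96.6]
orientation: [2.117, 2.321, 0.001]
ft_force: [-0.0, 0.8, 5.4]
width: 17.7
t 20.0 pos [489.8 157.8  96.6] F [-0.   0.8  5.4] w 17.7
shift cm, current axes [-9.29 -0.06  0.17] target axes [-9.29 -0.07  0.16] turn [ 0.05  0.01 -0.06]
[ 0.13 -0.03 -0.02]
plane [-1.42497075e-03  6.76252014e-04  7.09989089e+01] 70.28758430071566
```

```bash

python3 -m inch '[{"tx":-0.5,"ty":0,"tz":0,"ax":0,"ay":0,"az":0,"jaw":0},{"tx":-0.8,"ty":0,"tz":0,"ax":0,"ay":0,"az":0,"jaw":0},{"tx":-0.8,"ty":0,"tz":0,"ax":0,"ay":0,"az":0,"jaw":0},{"tx":-0.8,"ty":0,"tz":0,"ax":0,"ay":0,"az":0,"jaw":0},{"tx":-0.8,"ty":0,"tz":0,"ax":0,"ay":0,"az":0,"jaw":0},{"tx":-0.8,"ty":0,"tz":0,"ax":0,"ay":0,"az":0,"jaw":0},{"tx":-0.8,"ty":0,"tz":0,"ax":0,"ay":0,"az":0,"jaw":0},{"tx":-0.8,"ty":0,"tz":0,"ax":0,"ay":0,"az":0,"jaw":0},{"tx":-0.8,"ty":0,"tz":0,"ax":0,"ay":0,"az":0,"jaw":0},{"tx":-0.7,"ty":0,"tz":0,"ax":0,"ay":0,"az":0,"jaw":0},{"tx":-0.4,"ty":0,"tz":0,"ax":0,"ay":0,"az":0,"jaw":0},{"tx":0,"ty":0,"tz":0,"ax":0,"ay":0,"az":0,"jaw":0}]'
cat > meas.py <<'E'
from h import *
import sys
a=0.093;ex=np.array([np.cos(a),np.sin(a)]);ey=np.array([-np.sin(a),np.cos(a)]);p=np.array([485.2,199.7])-135*ey
go([p[0],p[1],96.5],95.33);print(get_obs()['moment'].round(2))
I=[]
for n in('scene','top'):
    im,d=viewer.get_image(n);I.append(im);W=cloud(n,d);x,y,z=np.moveaxis(W,-1,0)
    q=W[(d>0)&(x>400)&(x<590)&(y>-300)&(y<60)&(z>66)&(z<80)]
    if len(q)<50: print(n,'hidden');continue
    v=q[:,:2]@ey; u=q[:,:2]@ex
    t=(abs(u-np.median(u))<45); end=np.percentile(v,0.3)
    f=W[(d>0)&(x>592)&(x<625)&(y>-230)&(y<-150)&(z>66)&(z<82)]
    top=q[q[:,2]<74];A=np.c_[top[:,:2],np.ones(len(top))]
    print(n,'end v',end.round(1),v.min().round(1),'finger v',(f[:,:2]@ey).mean().round(1) if len(f) else None,len(f),'lat',u.min().round(1),u.max().round(1),rect(q[:,:2],0),'plane',np.linalg.lstsq(A,top[:,2],rcond=None)[0].round(4),top[:,2].mean().round(1))
f=lambda im:cv2.resize(im[:,:,::-1],None,fx=2,fy=2,interpolation=cv2.INTER_CUBIC)
cv2.imwrite('pics/'+sys.argv[1],np.hstack([f(I[0][120:320,90:290]),f(I[1][130:330,290:490])]))
E
python3 meas.py s7.png
```

```text
t: 21.55
ee_pos: [497.0, 78.2, 96.6]
orientation: [2.117, 2.321, 0.001]
ft_force: [-0.5, 0.9, 6.5]
width: 17.7
t 21.55 pos [497.   78.2  96.6] F [-0.5  0.9  6.5] w 17.7
shift cm, current axes [-1.3  -0.05  0.01] target axes [-1.3  -0.05  0.01] turn [ 0.04  0.   -0.06]
[ 0.21  0.   -0.04]
scene end v -230.1 -232.5 finger v -243.0 56 lat 445.0 559.9 (array([510.3, -63.1]), [(244.1, 0.087), (114.5, 0.087)]) plane [-6.00000e-04  1.00000e-03  7.05639e+01] 70.2
top end v -232.7 -233.6 finger v -245.7 59 lat 445.9 556.6 (array([ 514.4, -118. ]), [(136.7, 0.093), (110.8, 0.093)]) plane [1.10000e-03 4.00000e-04 6.92854e+01] 69.8
```

View pics/s7.png

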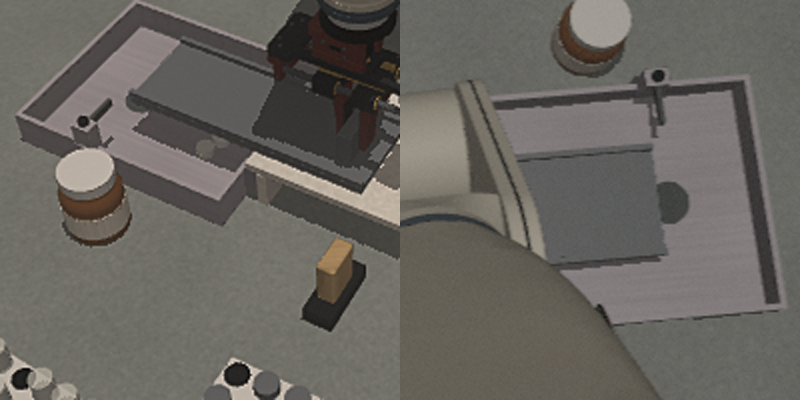

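```bash

python3 -m inch '[{"tx":-0.3,"ty":0,"tz":0,"ax":0,"ay":0,"az":0,"jaw":0},{"tx":-0.4,"ty":0,"tz":0,"ax":0,"ay":0,"az":0,"jaw":0},{"tx":-0.4,"ty":0,"tz":0,"ax":0,"ay":0,"az":0,"jaw":0},{"tx":-0.18,"ty":0,"tz":0,"ax":0,"ay":0,"az":0,"jaw":0},{"tx":0,"ty":0,"tz":0,"ax":0,"ay":0,"az":0,"jaw":0},{"tx":0,"ty":0,"tz":0,"ax":0,"ay":0,"az":0,"jaw":0},{"tx":0,"ty":0,"tz":0,"ax":0,"ay":0,"az":0,"jaw":0},{"tx":0,"ty":0,"tz":0,"ax":0,"ay":0,"az":0,"jaw":0}]'
python3 meas.py s8.png
```

```text
t: 22.65
ee_pos: [498.1, 65.8, 96.6]
orientation: [2.117, 2.321, 0.001]
ft_force: [-0.5, 3.7, 5.8]
width: 18.0
t 22.65 pos [498.1  65.8  96.6] F [-0.5  3.7  5.8] w 18.0
shift cm, current axes [-0.05 -0.04  0.01] target axes [-0.05 -0.04  0.01] turn [ 0.04 -0.01 -0.06]
[ 0.53  0.07 -0.03]
scene end v -241.9 -244.5 finger v -242.8 56 lat 443.5 559.5 (array([510.2, -70.1]), [(254.5, 0.094), (116.0, 0.094)]) plane [-1.50000e-03  1.00000e-03  7.10513e+01] 70.2
top end v -245.3 -246.0 finger v -245.7 60 lat 445.9 556.2 (array([ 515.7, -134.1]), [(129.1, 0.093), (110.3, 0.093)]) plane [1.70000e-03 1.50000e-03 6.92408e+01] 69.9
```

View pics/s8.png

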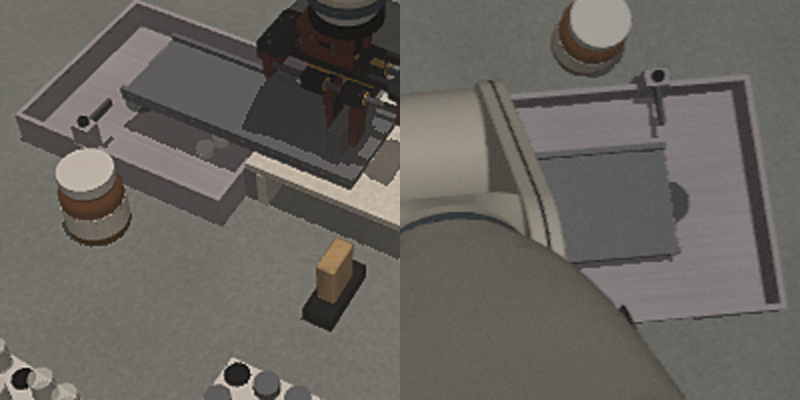

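```bash
python3 -c "
from h import *
print(ctrl.close_job());o=get_obs();print(o['t'],o['ee_pos'],o['ft_force'],o['width'])"
```

```text
the job is handed in; nothing more can be done
None
the job is handed in; nothing more can be done
```

The job is done and handed in at about 22.8 s of the 59 s; the simulator reports no verdict.

- **Caps:** I wiped all four into the tray with the scraper held about 2–3 mm above the board. Before setting the scraper down, both cameras together showed all four on the tray floor and none on the board.
- **Scraper:** It stands released on the bench at about (640, 145), upright, with its top measured at 76.5 mm. That is about 50 mm from where it started.
- **Board:** I slid it about 135 mm by its rib.
    - **Level with the pointer:** the end is within 1 mm of the pointer finger in both cameras.
    - **Flat:** the measured tilt is about 0.002 rad.
    - **Lateral and yaw:** it is parallel to the ledge (yaw 0.093 rad for both). The end was about 4 mm off the ledge's middle line at the start; I did not recalculate that after the straight slide.
    - **Held:** the gripper is still closed on the rib (18 mm), with an upward force on the tool of about 6 N, so the board is pressed onto the ledge.
- **Bystanders:** The jar shows in its place in the last pictures. I did not measure the vials, beaker or jar again, but nothing was felt to touch them.

The two cameras disagreed by about 3 mm along y. I trusted the top camera, which matched the gripper's own position.

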